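# Seat a rubber mould and set its clamp pressure with the knurled wheel

## Robot

A 6-joint arm with a two-finger parallel gripper is mounted at the origin on the work surface; the furniture and walls round the work are solid. World frame = base frame: x ahead of the robot, y to its left, z up, the work surface at z = 0. Lengths are in m, angles in rad, forces in N, time in s.
With the tool pointing down it reaches from about 0.375 to 0.825 m from the base axis. Payload 5.5 kg.
Tool frame: the origin (TCP) lies at the very end of the fingers, on their centre line; the grasp point (between the pads) lies 19 mm behind it; z points along the fingers, y is the direction in which the jaws open and shut (so a half turn about z gives the same grasp; the last joint's range is limited). The gripper opens to 85 mm and grips with 20 to 120 N. Pads are 22 mm wide; open, the fingers measure 114 mm over their backs; the gripper's body (76 mm by 85 mm) begins 54 mm behind the grasp point. The pads swing forward as they close: fully open they stand 13 mm farther back than shut.
Start: joints at [-1.125, 0.314, -0.047, 1.21, 0, 1.571], TCP at [0.259, -0.541, 0.231] pointing down, gripper open.
Joint ranges: [-2.67, 2.67], [-0.69, 1.73], [-1.03, 1.25], [-2.08, 2.16], [-1.42, 1.45], [-3.14, 3.14]. Speed limits (rad/s): [2.39, 2.39, 3.01, 3.14, 3.14, 3.14].

## Interface

Orientations are given as a unit quaternion [x, y, z, w].
In Python, from cell import manip gives the robot as it stands.
- The arm moves only by the shell command python3 -m handwheel 'ROWS' [FORCE]. ROWS is JSON, a list of rows, each an object of numbers: "tx", "ty", "tz": the shift along the tool's x, y, z in cm; "ax", "ay", "az": the turn, a rotation vector about the tool's x, y, z in rad; "jaw": the opening, from -1 (shut) to 1 (fully open). A call has 1 to 5 rows; each row is the pose to reach, as a shift and turn from the pose commanded when the call began, along the tool's axes at that moment; what a row does not reach only later rows make up. A row lasts 1/10 s, in which the tool goes at most 50 mm and 8.59 degrees, less where a joint would pass 70% of its speed; a pose out of reach is approached as far as the arm can. A call with a gripper value outside its range is refused whole. The fingers move at their own pace and stop on an object; FORCE is the grip in N (left out, the last holds). Time passes only in rows, so rows that repeat a pose let the fingers close. It gives the time, the measured TCP pose, the force and the opening at its end, in the units of the state.
- manip.get_state(): the state, without advancing time (a new reading comes with each control period).
- manip.read_camera(name): name is "scene" or "side" or "wrist"; returns (picture, depth): 384x512x3 uint8, red, green, blue; 384x512 float32, m along the optical axis (not along the pixel's ray), 0 where there is no reading.
- manip.camera_info(name): a dict with "K" (3x3 intrinsics, pixels), "R" (3x3) and "t" (3): a world point X has camera coordinates R X + t; the wrist camera has in their place "tool_from_camera" (4x4, takes a point from camera to tool coordinates, whose origin is the TCP and whose axes are the flange's). Camera axes: x right, y down, z forward; pixel columns grow to the right and rows downward; lengths in m; the calibration is good to about 2 mm. A picture is of the moment at which its call begins: read the wrist's pose just before it. camera_info takes no time and is no camera call.
- manip.close_job(): hands the job in, once; it reports no verdict.
Trained networks look in the newest picture that a camera, given by its name, has taken for a name from the list of things; names that differ only in an ending like _2 or _b are one class to them, and where a whole thing is asked for, a point or a joint stands for the part that bears it (a point fixed in the world has none). Each returns a list of dicts, best first, with "conf" (0 to 1); they miss things now and then, are a little off and sometimes report something else, mostly with a low value. They report only what shows in the picture. A call takes as long as a camera call.
- manip.cut_out(camera, target): "pixels" (384x512 bool, what is visible of it) and "bbox" ([centre column, centre row, width, height] in pixels, round what is visible of it).
- manip.landmark_of(camera, target): "location" ([column, row] in pixels: a listed point, or the origin of a listed thing).
The state is a dict: "clock": time; "qpos": joint angles; "joint_vel": joint speeds; "joint_efforts": joint torques, N m; "ee_pos": TCP position; "tcp_rot": TCP orientation; "contact_force": force on the tool from outside, world axes, zero at the start; "wrist_torque": the same for the moment, N m; "finger_gap": opening from 0.0 (shut) to 1.0 (fully open).
Only numpy, scipy, OpenCV 4.12 (cv2) and the standard library are available. Lean on these libraries where they do the work, as an engineer would, in place of code of your own. Each camera call takes 0.05 s, during which the arm holds its last target.

## Task

Make the rubber mould in the screw clamp ready for wax injection, using fingertips only. First push the mould endwise, standing on its edge between the jaws as it is, until its sprue-hole end sits against the nozzle plate; then roll the knurled wheel under a fingertip, the top of the wheel towards the nozzle-plate side, until the sprung jaw has closed on the mould and the gap behind it has shrunk to the gauge mark: the front of the sliding block stands within the dark band on the gauge tongue. Do not lift the mould or shove the jaw by hand, leave the other things where they lie, and take the hand away at the end.

Things in the scene. Friction and masses are not known exactly. Their poses are not given: they have to be found in the camera images.
- clamp: Screw clamp, a grey frame fixed to the table, about 160 x 150 mm, turned up to 0.3 rad. Origin under it at table height. Own frame: +x (away from the robot) is the jaw's closing direction, +y the nozzle-plate side, z up. Its flat bed, 20 mm above the table, spans x -40 to 66, y -94 to 56 mm; on it nothing of the frame stands on the -y side of the jaws.
- fixed_jaw (a point): Middle of the top edge of the fixed jaw's inner face: clamp frame x 50, y -1, z 61 mm. The jaw is 14 mm thick and 62 mm wide (y).
- nozzle (a point): Point on the upright steel nozzle plate's inner face where the mould's end seats: clamp frame x 39, y 39, z 45 mm; axes as the clamp's. The plate is 8 mm thick, spans clamp x 18 to 64 mm, and its top is 72 mm above the table.
- wheel_top (a point): Topmost point of the rim of the knurled brass wheel (57 mm across, 18 mm wide, 24 rounded ridges), upright in a yoke at the robot's end of the clamp: clamp frame x -66, y 0, z 66 mm; it does not travel. Its axle lies along the clamp's x, 38 mm up, so the rim here moves along clamp y. The rim stands 13 mm above the yoke cheeks (8 mm thick, 36 mm wide) before and behind it.
- wheel (a joint): Turn of the wheel, rad, from fully open; grows when its top rolls towards clamp +y, which closes the jaw. The wheel is a captive nut on a steep screw: the jaw block moves 24 mm per turn. It needs about 3 N at the rim (4 N with the springs pressed) and stays where it is left. Starts at 0 to 1.5. The 12 mm screw rod sticks out behind it towards the robot, to clamp x -126 mm at most.
- jaw: Sliding jaw block on the screw: aluminium, 24 (x) x 60 x 35 mm, top 56 mm above the table. Origin under its middle at table height, at clamp x -23 mm with the wheel at 0. Its front face, 12 mm ahead of the origin, is the gauge's pointer: two 5 mm high cheeks on top, either side of the gauge tongue, end level with that face.
- plate (a joint): How far the pressure plate (8 x 60 x 39 mm, ahead of the block) is pressed back on its springs, m: 0 = springs out, 20 mm gap between block and plate, plate's face 40 mm ahead of the block's origin; 0.020 = gap shut. 0 until the plate has pushed the mould onto the fixed jaw, then grows 1 mm per mm the block advances, 0.4 N per mm after 1.6 N.
- gauge_mark (a point): Middle of the 8 mm wide dark band across the flat steel gauge tongue, which is fixed to the pressure plate, 13 mm wide, and runs back over the gap and over the block at 60 mm above the table. The block's front face is under the band's middle when joint plate is 0.012, and at its edges at 0.008 and 0.016.
- mould_mid (a point): Centre of the loose brown rubber mould (22 mm thick, 76 mm long, 50 mm high, 0.11 kg), on its long edge on the bed between the jaws. Centre 25 mm above the bed; own x axis up, y lengthwise; its sprue-hole end, at own -y, faces the nozzle plate; each end 38 mm from the centre. Starts 13 to 37 mm short of the plate, with 5 to 11 mm of play across it.
- spare_mould: Bystander: another brown rubber mould, 50 x 77 x 22 mm, lying flat on the table left of the clamp; leave it.
- tweezers: Bystander: steel tweezers, 136 mm long, lying behind the clamp; leave them.
- cutters: Bystander: small side cutters with blue handles, 105 mm long, lying nearer the robot on the right; leave them.
- jar: Bystander: round teal jar, 60 mm across and high, standing right of the clamp; leave it.

How it is judged:
By the outcome, as a careful person would: the job done as asked, in the order asked, and still so for the second after the job is handed in, with the robot touching nothing.
It also fails if it takes over 58 s, if anything falls off the work surface, if the arm or the gripper's body presses on something with over 40 N, if the wrist force passes 120 N, or if a joint passes its speed limit or range.

## Working session

There is one attempt and no reset: what is moved stays moved. The work goes in short steps, Python scripts to look and compute and a shell command to move; the robot and the scene stay as the last step left them, time stands still between calls to the robot, and variables do not carry over. Pictures are saved under pics/ and viewed, and the job is handed in when it is done.

```bash
ls; mkdir -p pics; python3 - <<'E'
from cell import manip
import cv2
print(manip.get_state())
for n in("scene","side"):
    p,d=manip.read_camera(n); cv2.imwrite(f"pics/{n}0.png",cv2.cvtColor(p,cv2.COLOR_RGB2BGR))
    i=manip.camera_info(n)
    print(n,i)
    for t in("clamp","fixed_jaw","nozzle","wheel_top","jaw","gauge_mark","mould_mid"):
        print(t,[(round(r["conf"],2),r["location"]) for r in manip.landmark_of(n,t)][:2])
print(manip.camera_info("wrist"))
E
```

```text
pics
{'clock': 0.0, 'qpos': array([-1.12501704e+00,  3.14215965e-01, -4.80745543e-02,  1.21019329e+00,
        6.70913579e-05,  1.57079300e+00]), 'joint_vel': array([-0.00126284, -0.00094066, -0.00109673, -0.00054839,  0.00144137,
       -0.00031067]), 'joint_efforts': array([-2.44111274e-03, -5.39590645e+01,  3.39749193e+01,  1.91717088e-02,
       -1.72672812e-04,  8.64140162e-06]), 'ee_pos': array([ 0.25846948, -0.54083801,  0.23044257]), 'tcp_rot': array([ 9.75262062e-01,  2.21050216e-01, -1.53790425e-04, -8.30283750e-04]), 'contact_force': array([0.36697528, 0.53845493, 0.403336  ]), 'wrist_torque': array([0.0801466 , 0.00291836, 0.02899493]), 'finger_gap': 1.0023900208457157}
scene {'K': array([[495.12161764,   0.        , 254.21899211],
       [  0.        , 495.12161764, 205.19746796],
       [  0.        ,   0.        ,   1.        ]]), 'R': array([[-0.85192388, -0.52353484,  0.01170358],
       [-0.30404359,  0.47631237, -0.82503577],
       [ 0.42636041, -0.70642607, -0.56495929]]), 't': array([0.4187494 , 0.23754708, 0.86754184])}
clamp [(0.55, [233.2, 257.5]), (0.19, [29
[... 709 characters left out ...]
9, 206.2])]
nozzle [(0.59, [234.1, 222.4])]
wheel_top [(0.7, [280.8, 217.4])]
jaw [(0.88, [266.8, 233.7])]
gauge_mark [(0.87, [252.7, 211.9])]
mould_mid [(0.82, [244.1, 206.8])]
{'K': array([[296.8122766 ,   0.        , 253.10951384],
       [  0.        , 296.8122766 , 185.32366504],
       [  0.        ,   0.        ,   1.        ]]), 'tool_from_camera': array([[ 8.91643398e-04, -9.64438708e-01, -2.64305095e-01,
         6.65910577e-02],
       [ 9.99999559e-01,  9.38272225e-04, -5.01808268e-05,
         8.49404046e-05],
       [ 2.96386461e-04, -2.64304933e-01,  9.64439119e-01,
        -1.43327082e-01],
       [ 0.00000000e+00,  0.00000000e+00,  0.00000000e+00,
         1.00000000e+00]])}
```

View pics/scene0.png

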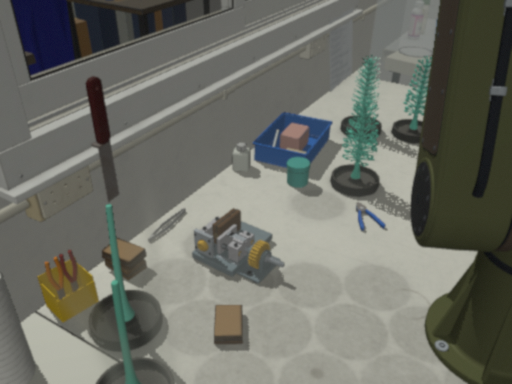

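View pics/side0.png

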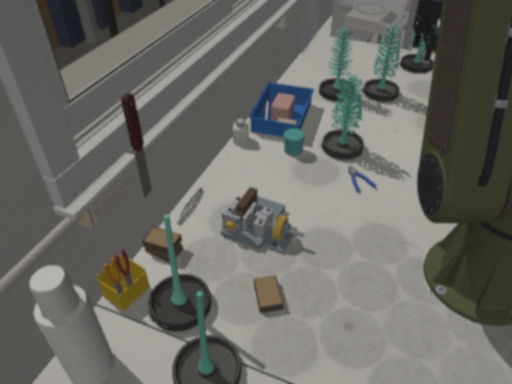

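The clamp is at about (235,245) in scene and (255,220) in side. The brown mould stands proud at (228,222), the brass wheel is at (258,255), and the spare mould and pots lie well clear. Next I fit the clamp pose.

```bash
cat > h.py <<'E'
import numpy as np, cv2
from scipy.optimize import least_squares
from scipy.spatial.transform import Rotation as Rn
from cell import manip
P={"clamp":(0,0,0),"fixed_jaw":(.05,-.001,.061),"nozzle":(.039,.039,.045),"wheel_top":(-.066,0,.066)}
def cam(n,st=None):
    i=manip.camera_info(n)
    if n!="wrist": return i["K"],i["R"],np.array(i["t"])
    st=st or manip.get_state()
    T=np.eye(4);T[:3,:3]=Rn.from_quat(st["tcp_rot"]).as_matrix();T[:3,3]=st["ee_pos"]
    M=np.linalg.inv(T@i["tool_from_camera"]); return i["K"],M[:3,:3],M[:3,3]
def proj(c,X):
    K,R,t=c; u=(R@np.asarray(X)+t); u=K@u; return u[:2]/u[2]
def ray_z(c,px,z):
    K,R,t=c; d=R.T@np.linalg.solve(K,[px[0],px[1],1]); o=-R.T@t
    return o+d*(z-o[2])/d[2]
def toW(p,q):
    x,y,a=p; c,s=np.cos(a),np.sin(a); return np.array([x+c*q[0]-s*q[1],y+s*q[0]+c*q[1],q[2]])
def toC(p,X):
    x,y,a=p; c,s=np.cos(a),np.sin(a); dx,dy=X[0]-x,X[1]-y; return np.array([c*dx+s*dy,-s*dx+c*dy,X[2]])
def fit(obs,p0):
    # obs: list (cam,name,px,w)
    f=lambda p: np.concatenate([w*(proj(c,toW(p,P[n]))-px) for c,n,px,w in obs])
    r=least_squares(f,p0,loss="soft_l1",f_scale=1.5)
    return r.x,r.fun.reshape(-1,2)
def snap(n,name,scale=1,box=None):
    st=manip.get_state(); p,d=manip.read_camera(n)
    im=cv2.cvtColor(p,cv2.COLOR_RGB2BGR)
    if box: im=im[box[1]:box[3],box[0]:box[2]]
    cv2.imwrite(f"pics/{name}.png",cv2.resize(im,None,fx=scale,fy=scale,interpolation=cv2.INTER_CUBIC)); return p,d,st
E
python3 - <<'E'
from h import *
s,d=cam("scene"),cam("side")
O=[(s,"clamp",(233.2,257.5),.5),(s,"fixed_jaw",(210.7,220.9),1),(s,"nozzle",(203.3,239.6),1),(s,"wheel_top",(258.4,241.6),1),
(d,"clamp",(251.1,226.5),.5),(d,"fixed_jaw",(233.9,206.2),1),(d,"nozzle",(234.1,222.4),1),(d,"wheel_top",(280.8,217.4),1)]
p,r=fit(O,(.6,0,0)); print(p,r.round(1))
for c,px in((s,(227.4,228)),(d,(244.1,206.8))):
    X=ray_z(c,px,.045); print("mould",X,toC(p,X))
for c,px in((s,(239.1,260.2)),(d,(266.8,233.7))): print("jaw",toC(p,ray_z(c,px,0)))
for c,px in((s,(230.7,231.7)),(d,(252.7,211.9))): print("gauge",toC(p,ray_z(c,px,.06)))
st=manip.get_state(); print(Rn.from_quat(st["tcp_rot"]).as_matrix().round(3))
E
```

```text
[0.51548362 0.05473301 0.00444909] [[-1.1 -0.9]
 [ 0.3  3.9]
 [ 1.   3.1]
 [-0.1  0. ]
 [ 1.4  0.9]
 [ 0.7 -1.6]
 [-2.2 -0.8]
 [-0.9 -0.7]]
mould [0.54236444 0.02734614 0.045     ] [ 0.02675871 -0.0275062   0.045     ]
mould [0.54864732 0.03717728 0.045     ] [ 0.03308526 -0.01770311  0.045     ]
jaw [-0.02234335  0.00325408  0.        ]
jaw [-0.03586786  0.0043983   0.        ]
gauge [ 0.00265518 -0.00427911  0.06      ]
gauge [0.00070293 0.00433495 0.06      ]
[[ 0.902  0.431 -0.   ]
 [ 0.431 -0.902  0.   ]
 [ 0.    -0.    -1.   ]]
```

```bash
python3 - <<'E'
from h import *
s,d=cam("scene"),cam("side")
for n,px in(("tree1",(355,180)),("tree2",(362,128)),("tree3",(408,130)),("jar",(298,185)),("bin",(290,160)),("cutters",(368,218)),("spare",(228,340)),("knife",(120,320))): print(n,ray_z(s,px,0).round(3))
dd=manip.read_camera("scene")[1]
K,R,t=s
for px in((363,110),(368,90),(362,150),(368,60),(440,120)):
    z=dd[px[1],px[0]]; print(px,z,(R.T@(np.linalg.solve(K,[px[0],px[1],1])*z-t)).round(3))
E
```

```text
tree1 [ 0.41  -0.377  0.   ]
tree2 [ 0.512 -0.686  0.   ]
tree3 [ 0.384 -0.752  0.   ]
jar [ 0.526 -0.273  0.   ]
bin [ 0.606 -0.379  0.   ]
cutters [ 0.319 -0.232  0.   ]
spare [ 0.394  0.246 -0.   ]
knife [ 0.585  0.312 -0.   ]
(363, 110) 1.1797575 [ 0.41  -0.358  0.205]
(368, 90) 1.4692143 [ 0.502 -0.659  0.137]
(362, 150) 1.2418154 [ 0.4   -0.366  0.097]
(368, 60) 1.4082237 [ 0.509 -0.642  0.23 ]
(440, 120) 0.6514209 [0.163 0.077 0.409]
```

```bash
python3 -m handwheel '[{"tz":-5,"jaw":-1},{"tz":-10,"jaw":-1},{"tz":-12,"tx":3.0,"ty":-2.6,"jaw":-1},{"tz":-12,"tx":6.5,"ty":-5.6,"jaw":-1},{"tz":-12,"tx":10,"ty":-8.6,"jaw":-1}]' 30
python3 -m handwheel '[{"tx":3.6,"ty":-3.1,"jaw":-1},{"tx":7.2,"ty":-6.2,"jaw":-1},{"tx":10.8,"ty":-9.3,"jaw":-1},{"tx":14.4,"ty":-12.4,"jaw":-1},{"tx":18,"ty":-15.5,"jaw":-1}]'
```

```text
invalid input at $[0]: expected keys tx, ty, tz, ax, ay, az, jaw
invalid input at $[0]: expected keys tx, ty, tz, ax, ay, az, jaw
```

```bash
python3 -m handwheel '[{"tx":3.6,"ty":-3.1,"az":0.14,"jaw":-1},{"tx":7.2,"ty":-6.2,"az":0.28,"jaw":-1},{"tx":10.8,"ty":-9.3,"az":0.42,"jaw":-1},{"tx":14.4,"ty":-12.4,"az":0.446,"jaw":-1},{"tx":18,"ty":-15.5,"az":0.446,"tz":2,"jaw":-1}]'
```

```text
invalid input at $[0]: expected keys tx, ty, tz, ax, ay, az, jaw
```

All keys are required.

```bash
python3 -m handwheel '[{"tx":0,"ty":0,"tz":-5,"ax":0,"ay":0,"az":0,"jaw":-1},{"tx":0,"ty":0,"tz":-10,"ax":0,"ay":0,"az":0,"jaw":-1},{"tx":3.0,"ty":-2.6,"tz":-12,"ax":0,"ay":0,"az":0,"jaw":-1},{"tx":6.5,"ty":-5.6,"tz":-12,"ax":0,"ay":0,"az":0,"jaw":-1},{"tx":10,"ty":-8.6,"tz":-12,"ax":0,"ay":0,"az":0,"jaw":-1}]' 30
```

```text
clock: 1.35
ee_pos: [0.3124, -0.4201, 0.3523]
tcp_rot: [0.975, 0.22, 0.001, 0.001]
contact_force: [1.0, 1.1, -0.8]
finger_gap: 0.14
```

```bash
python3 -m handwheel '[{"tx":3.6,"ty":-3.1,"tz":0,"ax":0,"ay":0,"az":0,"jaw":-1},{"tx":7.2,"ty":-6.2,"tz":0,"ax":0,"ay":0,"az":0,"jaw":-1},{"tx":10.8,"ty":-9.3,"tz":0,"ax":0,"ay":0,"az":0,"jaw":-1},{"tx":14.4,"ty":-12.4,"tz":0,"ax":0,"ay":0,"az":0,"jaw":-1},{"tx":18,"ty":-15.5,"tz":0,"ax":0,"ay":0,"az":0,"jaw":-1}]'
python3 -m handwheel '[{"tx":3.6,"ty":-3.1,"tz":1,"ax":0,"ay":0,"az":0.14,"jaw":-1},{"tx":7.2,"ty":-6.2,"tz":2,"ax":0,"ay":0,"az":0.28,"jaw":-1},{"tx":10.8,"ty":-9.3,"tz":4,"ax":0,"ay":0,"az":0.42,"jaw":-1},{"tx":14.4,"ty":-12.4,"tz":6,"ax":0,"ay":0,"az":0.446,"jaw":-1},{"tx":16.0,"ty":-14.0,"tz":8,"ax":0,"ay":0,"az":0.446,"jaw":-1}]'
python3 - <<'E'
from h import *
p,d,st=snap("wrist","w0")
print(st["ee_pos"],st["clock"])
c=cam("wrist",st)
O=[]
for t in("clamp","fixed_jaw","nozzle","wheel_top","jaw","gauge_mark","mould_mid"):
    L=[(round(r["conf"],2),r["location"]) for r in manip.landmark_of("wrist",t)][:2]
    print(t,L)
    if L and t in P: O.append((c,t,L[0][1],1))
q,r=fit(O,(.515,.055,0)); print(q,r.round(1))
E
```

```text
clock: 1.85
ee_pos: [0.4078, -0.2014, 0.3516]
tcp_rot: [0.975, 0.221, 0.0, 0.0]
contact_force: [0.1, -0.9, -0.3]
finger_gap: -0.003
clock: 2.35
ee_pos: [0.493, -0.0058, 0.2719]
tcp_rot: [1.0, -0.001, 0.002, -0.0]
contact_force: [0.2, -0.3, -0.9]
finger_gap: -0.003
[ 0.49299487 -0.0058434   0.27187638] 2.35
clamp [(0.85, [211.4, 138.3]), (0.19, [169.6, 109.2])]
fixed_jaw [(0.87, [201.1, 100.2]), (0.45, [207.9, 156.6])]
nozzle [(0.6, [170.5, 110.4]), (0.34, [396.7, 262.0])]
wheel_top [(0.62, [200.7, 200.1])]
jaw [(0.85, [208.5, 156.0])]
gauge_mark [(0.58, [200.8, 144.1])]
mould_mid [(0.58, [228.2, 114.4])]
[ 0.513461    0.05588934 -0.02846515] [[-2.7  0.7]
 [ 0.3  1. ]
 [ 0.2 -0.6]
 [ 0.8 -1.4]]
```

View pics/w0.png

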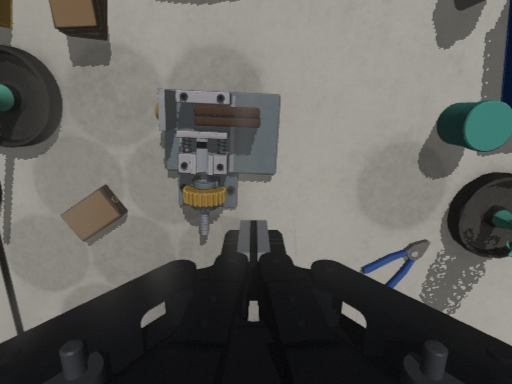

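The wrist view shows the clamp at (215,135), the wheel at (203,195) and the mould at (195–260,117). The nozzle plate stands at the left (168,108), and the -y side of the mould is free. Next I combine the views and zoom in.

```bash
python3 - <<'E'
from h import *
s,d=cam("scene"),cam("side"); st=manip.get_state(); c=cam("wrist",st)
O=[(s,"fixed_jaw",(210.7,220.9),1),(s,"nozzle",(203.3,239.6),1),(s,"wheel_top",(258.4,241.6),1),
(d,"clamp",(251.1,226.5),.5),(d,"fixed_jaw",(233.9,206.2),1),(d,"nozzle",(234.1,222.4),1),(d,"wheel_top",(280.8,217.4),1),
(c,"clamp",(211.4,138.3),.5),(c,"fixed_jaw",(201.1,100.2),1),(c,"nozzle",(170.5,110.4),1),(c,"wheel_top",(200.7,200.1),1)]
q,r=fit(O,(.515,.055,0)); print(q,r.round(1).tolist())
p,dep,st=snap("wrist","w1",4,(140,75,300,215))
K,R,t=c
def X(u,v):
    z=dep[v,u]; return R.T@(np.linalg.solve(K,[u,v,1])*z-t)
for n,u,v in(("mouldtop left",199,116),("mouldtop right",256,116),("mid",228,112),("mid2",228,122),("wheel",204,190),("wheel",204,196),("plate",168,100),("bed",265,150),("jaw",186,165),("fixed",190,97)):
    w=X(u,v); print(n,w.round(4),toC(q,w).round(4))
m=manip.cut_out("wrist","mould_mid")
for k in m[:2]:
    print(k["conf"],k["bbox"])
    ys,xs=np.nonzero(k["pixels"]); 
    Pt=np.array([toC(q,X(a,b)) for a,b in zip(xs,ys)]); T=Pt[Pt[:,2]>.06]
    print(len(T),np.percentile(T,[2,50,98],axis=0).round(4) if len(T) else 0)
E
```

```text
[ 0.51299458  0.05332658 -0.02656447] [[2.1, 3.6], [2.2, 2.6], [0.8, 0.6], [2.0, 0.9], [2.2, -2.1], [-1.2, -1.4], [0.0, -0.3], [-1.6, -0.1], [-0.4, 0.0], [-0.5, -1.4], [0.4, -2.3]]
mouldtop left [0.5456 0.0521 0.0703] [ 0.0327 -0.0003  0.0703]
mouldtop right [ 0.5456 -0.0125  0.0707] [ 0.0343 -0.065   0.0707]
mid [0.55   0.0191 0.0701] [ 0.0379 -0.0332  0.0701]
mid2 [0.5389 0.0193 0.0707] [ 0.0268 -0.0333  0.0707]
wheel [0.4539 0.053  0.0552] [-0.0591 -0.0019  0.0552]
wheel [0.4491 0.0516 0.0652] [-0.0639 -0.0035  0.0652]
plate [0.5634 0.0925 0.0467] [0.0494 0.0405 0.0467]
bed [ 0.4994 -0.0251  0.02  ] [-0.0115 -0.0788  0.02  ]
jaw [0.4862 0.0736 0.0558] [-0.0273  0.0196  0.0558]
fixed [0.5665 0.0627 0.063 ] [0.0532 0.0107 0.063 ]
0.74 [223.8, 114.0, 70.0, 21.0]
1284 [[ 0.024  -0.0641  0.0681]
 [ 0.0346 -0.0287  0.0703]
 [ 0.045   0.0064  0.0721]]
```

View pics/w1.png

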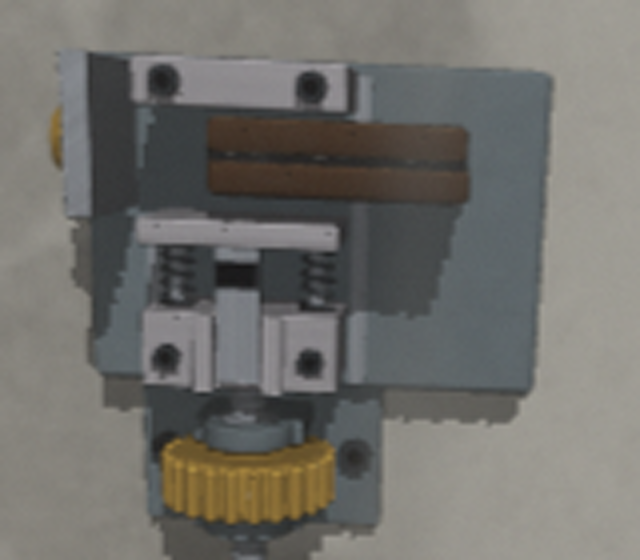

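```bash
python3 - <<'E'
from h import *
p,dep,st=snap("wrist","w2"); c=cam("wrist",st); K,R,t=c
v,u=np.mgrid[75:215,140:300]; v=v.ravel();u=u.ravel(); z=dep[v,u].astype(float)
W=(R.T@((np.linalg.solve(K,np.c_[u,v,np.ones(len(u))].T)*z)-t[:,None])).T
rgb=p[v,u].astype(int)
np.savez("pc.npz",W=W,rgb=rgb)
def box(m,n):
    pts=W[m][:,:2].astype(np.float32)*1000
    (cx,cy),(w,h),a=cv2.minAreaRect(pts); print(n,m.sum(),np.round([cx,cy,w,h,a],1))
brown=(rgb[:,0]>rgb[:,2]*1.25)
mo=(W[:,2]>.066)&(W[:,0]>.52)&(W[:,1]<.08); box(mo,"mould top")
fj=(W[:,2]>.058)&(W[:,2]<.066)&(W[:,0]>.556)&(W[:,1]<.085); box(fj,"fixed jaw top")
np_=(W[:,2]>.067)&(W[:,1]>.08); box(np_,"nozzle plate top")
bl=(W[:,2]>.052)&(W[:,2]<.066)&(W[:,0]>.47)&(W[:,0]<.508); box(bl,"block top")
pp=(W[:,2]>.055)&(W[:,2]<.066)&(W[:,0]>.515)&(W[:,0]<.535); box(pp,"press plate top")
wh=(W[:,2]>.05)&(W[:,0]<.465)&(rgb[:,0]>rgb[:,2]*1.5); box(wh,"wheel")
bed=(abs(W[:,2]-.02)<.003); box(bed,"bed")
E
```

```text
mould top 1397 [552.5  30.9  91.4  33.9  85.2]
fixed jaw top 654 [567.   39.9  85.4  15.1  85.9]
nozzle plate top 357 [554.   96.6   9.   45.9  87. ]
block top 1021 [492.7  56.3  59.8  30.8  87.6]
press plate top 433 [523.1  60.1  69.6  16.3  84.1]
wheel 603 [444.1  59.2  49.7  21.9  88.5]
bed 4853 [514.5  36.2 150.2 123.5  87.4]
```

Depth gives the clamp at about (0.5115, 0.0556) with yaw -0.047, and the mould's near end at clamp y ≈ -68 mm, so there is about 31 mm to push. I go down beside the -y end.

```bash
python3 -m handwheel '[{"tx":2,"ty":2,"tz":4,"ax":0,"ay":0,"az":0.045,"jaw":-1},{"tx":4,"ty":4,"tz":8,"ax":0,"ay":0,"az":0.045,"jaw":-1},{"tx":5.3,"ty":5,"tz":12,"ax":0,"ay":0,"az":0.045,"jaw":-1},{"tx":5.3,"ty":5,"tz":15,"ax":0,"ay":0,"az":0.045,"jaw":-1},{"tx":5.3,"ty":5,"tz":17,"ax":0,"ay":0,"az":0.045,"jaw":-1}]'
python3 -m handwheel '[{"tx":0,"ty":0,"tz":3,"ax":0,"ay":0,"az":0,"jaw":-1},{"tx":0,"ty":0,"tz":5.2,"ax":0,"ay":0,"az":0,"jaw":-1},{"tx":0,"ty":0,"tz":6.4,"ax":0,"ay":0,"az":0,"jaw":-1},{"tx":0,"ty":0,"tz":6.4,"ax":0,"ay":0,"az":0,"jaw":-1}]'
python3 - <<'E'
from h import *
p,d,st=snap("wrist","w3"); print(st["ee_pos"],st["contact_force"],Rn.from_quat(st["tcp_rot"]).as_matrix().round(3)[:,0])
p,d,st=snap("side","s3",4,(190,160,340,270))
E
```

```text
clock: 3.4
ee_pos: [0.5433, -0.0589, 0.0989]
tcp_rot: [1.0, -0.024, -0.001, -0.0]
contact_force: [-0.0, -0.2, -0.1]
finger_gap: 0.001
clock: 3.8
ee_pos: [0.5431, -0.0582, 0.036]
tcp_rot: [1.0, -0.023, -0.001, -0.0]
contact_force: [0.5, -0.8, 0.1]
finger_gap: -0.001
[ 0.54313238 -0.05818902  0.03603383] [ 0.51481398 -0.82074719  0.0686023 ] [ 0.999 -0.046 -0.003]
```

View pics/w3.png

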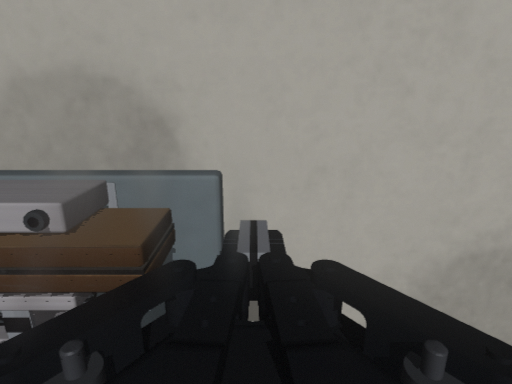

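View pics/s3.png

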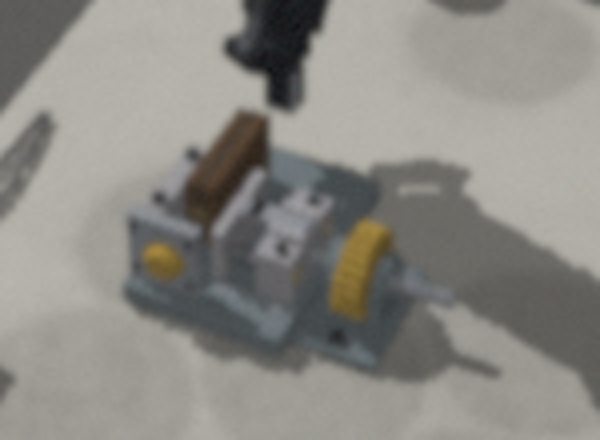

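The linkage shoulders start just above the fingertips along the opening direction and could hit the mould's top edge. I turn the hand 90° so that the flat 22 mm side of the fingertips does the pushing.

```bash
python3 -m handwheel '[{"tx":0,"ty":0,"tz":-4,"ax":0,"ay":0,"az":0,"jaw":-1},{"tx":0,"ty":0,"tz":-7,"ax":0,"ay":0,"az":-0.14,"jaw":-1},{"tx":0,"ty":0,"tz":-7,"ax":0,"ay":0,"az":-0.28,"jaw":-1},{"tx":0,"ty":0,"tz":-7,"ax":0,"ay":0,"az":-0.42,"jaw":-1},{"tx":0,"ty":0,"tz":-7,"ax":0,"ay":0,"az":-0.56,"jaw":-1}]'
python3 -m handwheel '[{"tx":0,"ty":0,"tz":0,"ax":0,"ay":0,"az":-0.14,"jaw":-1},{"tx":0,"ty":0,"tz":0,"ax":0,"ay":0,"az":-0.28,"jaw":-1},{"tx":0,"ty":0,"tz":0,"ax":0,"ay":0,"az":-0.42,"jaw":-1},{"tx":0,"ty":0,"tz":0,"ax":0,"ay":0,"az":-0.56,"jaw":-1},{"tx":0,"ty":0,"tz":0,"ax":0,"ay":0,"az":-0.7,"jaw":-1}]'
python3 -m handwheel '[{"tx":0,"ty":0,"tz":0,"ax":0,"ay":0,"az":-0.14,"jaw":-1},{"tx":0,"ty":0,"tz":0,"ax":0,"ay":0,"az":-0.28,"jaw":-1},{"tx":0,"ty":0,"tz":0,"ax":0,"ay":0,"az":-0.31,"jaw":-1},{"tx":0,"ty":0,"tz":0,"ax":0,"ay":0,"az":-0.31,"jaw":-1}]'
python3 - <<'E'
from h import *
p,d,st=snap("wrist","w4"); print(st["clock"],st["qpos"],st["ee_pos"],st["contact_force"],Rn.from_quat(st["tcp_rot"]).as_matrix().round(3))
E
```

```text
clock: 4.4
ee_pos: [0.5459, -0.0581, 0.1097]
tcp_rot: [0.966, 0.257, 0.002, 0.001]
contact_force: [0.4, 0.4, 0.7]
finger_gap: 0.003
clock: 4.9
ee_pos: [0.5456, -0.0581, 0.1093]
tcp_rot: [0.819, 0.573, 0.001, 0.001]
contact_force: [-0.1, 0.0, 0.4]
finger_gap: -0.002
clock: 5.3
ee_pos: [0.5455, -0.058, 0.1091]
tcp_rot: [0.723, 0.691, 0.001, 0.001]
contact_force: [-0.3, 0.2, 0.8]
finger_gap: -0.001
5.3 [-1.05980678e-01  2.96023746e-01 -3.61969349e-01  9.09977464e-01
  1.81028854e-07  1.51092609e+00] [ 0.54553152 -0.05803318  0.10905014] [-0.32423449  0.19576293  0.77998512] [[ 0.046  0.999  0.003]
 [ 0.999 -0.046 -0.   ]
 [-0.     0.003 -1.   ]]
```

View pics/w4.png

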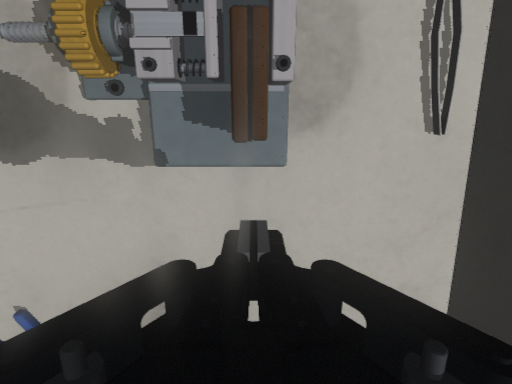

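The hand is now aligned with the clamp, and the mould's end is straight ahead at (249,142). I lower and push along tool +x: contact is expected after about 33 mm and seating after about 64 mm.

```bash
python3 -m handwheel '[{"tx":0,"ty":-0.3,"tz":3,"ax":0,"ay":0,"az":0,"jaw":-1},{"tx":0,"ty":-0.3,"tz":6,"ax":0,"ay":0,"az":0,"jaw":-1},{"tx":0,"ty":-0.3,"tz":7.2,"ax":0,"ay":0,"az":0,"jaw":-1},{"tx":1,"ty":-0.3,"tz":7.2,"ax":0,"ay":0,"az":0,"jaw":-1},{"tx":2.5,"ty":-0.3,"tz":7.2,"ax":0,"ay":0,"az":0,"jaw":-1}]'
python3 -m handwheel '[{"tx":0.4,"ty":0,"tz":0,"ax":0,"ay":0,"az":0,"jaw":-1},{"tx":0.8,"ty":0,"tz":0,"ax":0,"ay":0,"az":0,"jaw":-1},{"tx":1.2,"ty":0,"tz":0,"ax":0,"ay":0,"az":0,"jaw":-1},{"tx":1.6,"ty":0,"tz":0,"ax":0,"ay":0,"az":0,"jaw":-1},{"tx":2.0,"ty":0,"tz":0,"ax":0,"ay":0,"az":0,"jaw":-1}]'
python3 - <<'E'
from h import *
p,d,st=snap("wrist","w5"); print(st["clock"],st["ee_pos"],st["contact_force"])
E
```

```text
clock: 5.85
ee_pos: [0.5433, -0.0324, 0.0363]
tcp_rot: [0.724, 0.69, 0.0, 0.0]
contact_force: [0.4, -0.0, 1.1]
finger_gap: -0.0
clock: 6.35
ee_pos: [0.5437, -0.0126, 0.0356]
tcp_rot: [0.723, 0.691, 0.0, 0.0]
contact_force: [1.0, -0.9, 0.5]
finger_gap: -0.001
6.35 [ 0.54365108 -0.01264583  0.03555017] [ 1.02540925 -0.92823501  0.48305   ]
```

View pics/w5.png

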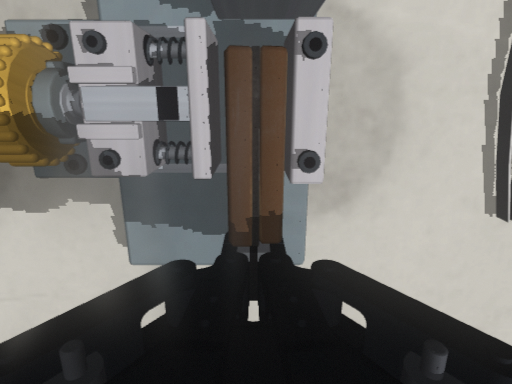

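Contact is made and the mould slides straight, with its near end at (257,243) and clear of both jaws. I continue.

```bash
python3 -m handwheel '[{"tx":0.3,"ty":0,"tz":0,"ax":0,"ay":0,"az":0,"jaw":-1},{"tx":0.6,"ty":0,"tz":0,"ax":0,"ay":0,"az":0,"jaw":-1},{"tx":0.9,"ty":0,"tz":0,"ax":0,"ay":0,"az":0,"jaw":-1},{"tx":1.2,"ty":0,"tz":0,"ax":0,"ay":0,"az":0,"jaw":-1},{"tx":1.5,"ty":0,"tz":0,"ax":0,"ay":0,"az":0,"jaw":-1}]'
python3 -m handwheel '[{"tx":0.1,"ty":0,"tz":0,"ax":0,"ay":0,"az":0,"jaw":-1},{"tx":0.2,"ty":0,"tz":0,"ax":0,"ay":0,"az":0,"jaw":-1},{"tx":0.3,"ty":0,"tz":0,"ax":0,"ay":0,"az":0,"jaw":-1}]'
python3 - <<'E'
from h import *
p,d,st=snap("wrist","w6"); print(st["clock"],st["ee_pos"],st["contact_force"])
E
```

```text
clock: 6.9
ee_pos: [0.5441, 0.0024, 0.0352]
tcp_rot: [0.723, 0.691, -0.0, -0.0]
contact_force: [-0.4, -0.9, 0.3]
finger_gap: -0.005
clock: 7.2
ee_pos: [0.5443, 0.0053, 0.0353]
tcp_rot: [0.723, 0.691, -0.0, -0.0]
contact_force: [-0.4, -1.1, -0.2]
finger_gap: -0.001
7.2 [0.54427602 0.00527235 0.03525518] [-0.44063614 -1.09186063 -0.15808522]
```

View pics/w6.png

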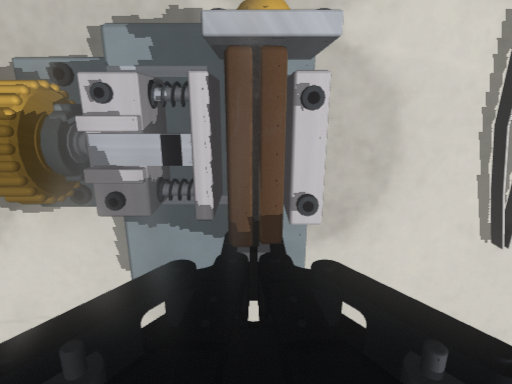

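The mould's far end is at row 47 and the plate face shows at rows 40–52, so it is nearly there. I push until the force rises.

```bash
python3 -m handwheel '[{"tx":0.1,"ty":0,"tz":0,"ax":0,"ay":0,"az":0,"jaw":-1},{"tx":0.2,"ty":0,"tz":0,"ax":0,"ay":0,"az":0,"jaw":-1}]'
python3 -m handwheel '[{"tx":0.1,"ty":0,"tz":0,"ax":0,"ay":0,"az":0,"jaw":-1},{"tx":0.15,"ty":0,"tz":0,"ax":0,"ay":0,"az":0,"jaw":-1}]'
python3 - <<'E'
from h import *
p,d,st=snap("wrist","w7"); print(st["clock"],st["ee_pos"],st["contact_force"])
E
```

```text
clock: 7.45
ee_pos: [0.5444, 0.0071, 0.0352]
tcp_rot: [0.723, 0.691, -0.0, 0.0]
contact_force: [-0.1, -3.9, 0.4]
finger_gap: -0.002
clock: 7.65
ee_pos: [0.5444, 0.007, 0.0353]
tcp_rot: [0.723, 0.69, -0.001, 0.001]
contact_force: [-0.7, -7.6, 0.0]
finger_gap: 0.002
7.65 [0.54439143 0.00704337 0.03531571] [-0.65117996 -7.5863653   0.04888339]
```

View pics/w7.png

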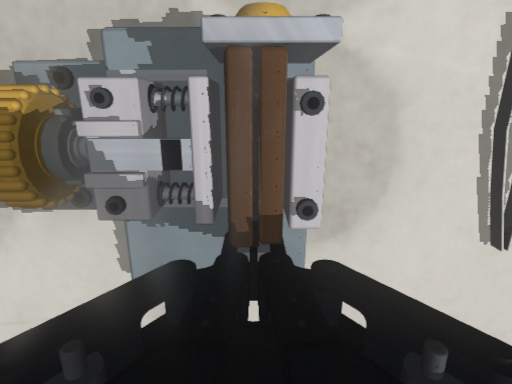

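The mould is seated: the force rose to 7.6 N with no further motion, and there is no gap at row 47. I back off, rise, and go over the wheel.

```bash
python3 -m handwheel '[{"tx":-1,"ty":0,"tz":0,"ax":0,"ay":0,"az":0,"jaw":-1},{"tx":-2.5,"ty":0,"tz":0,"ax":0,"ay":0,"az":0,"jaw":-1},{"tx":-2.5,"ty":0,"tz":-4,"ax":0,"ay":0,"az":0,"jaw":-1},{"tx":-2.5,"ty":0,"tz":-8,"ax":0,"ay":0,"az":0,"jaw":-1},{"tx":-2.5,"ty":-2,"tz":-10,"ax":0,"ay":0,"az":0,"jaw":-1}]'
python3 -m handwheel '[{"tx":1.5,"ty":-3,"tz":0,"ax":0,"ay":0,"az":0,"jaw":-1},{"tx":4,"ty":-6,"tz":0,"ax":0,"ay":0,"az":0,"jaw":-1},{"tx":5,"ty":-8.1,"tz":0,"ax":0,"ay":0,"az":0,"jaw":-1},{"tx":5,"ty":-8.1,"tz":2,"ax":0,"ay":0,"az":0,"jaw":-1},{"tx":5,"ty":-8.1,"tz":4,"ax":0,"ay":0,"az":0,"jaw":-1}]'
python3 - <<'E'
from h import *
p,d,st=snap("wrist","w8"); q=(.5115,.0556,-.047); print(st["clock"],toC(q,st["ee_pos"]),st["ee_pos"],st["contact_force"])
snap("side","s8",4,(190,140,340,270))
E
```

```text
clock: 8.2
ee_pos: [0.527, -0.0164, 0.1388]
tcp_rot: [0.724, 0.69, 0.002, 0.002]
contact_force: [0.6, 0.0, -0.1]
finger_gap: -0.001
clock: 8.7
ee_pos: [0.445, 0.0382, 0.0957]
tcp_rot: [0.723, 0.691, 0.001, 0.001]
contact_force: [-0.5, -0.3, -0.0]
finger_gap: 0.003
8.7 [-0.06562106 -0.02051439  0.09567727] [0.44498759 0.03819132 0.09567727] [-0.48004475 -0.25709697 -0.02518801]
```

View pics/w8.png

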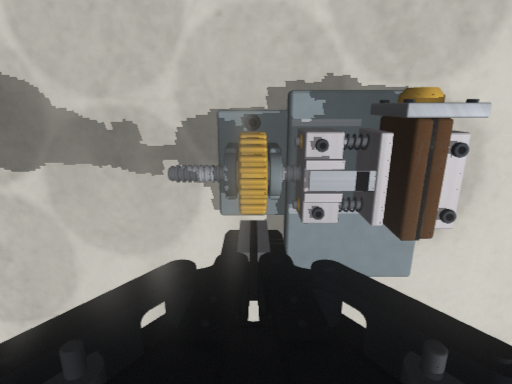

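View pics/s8.png

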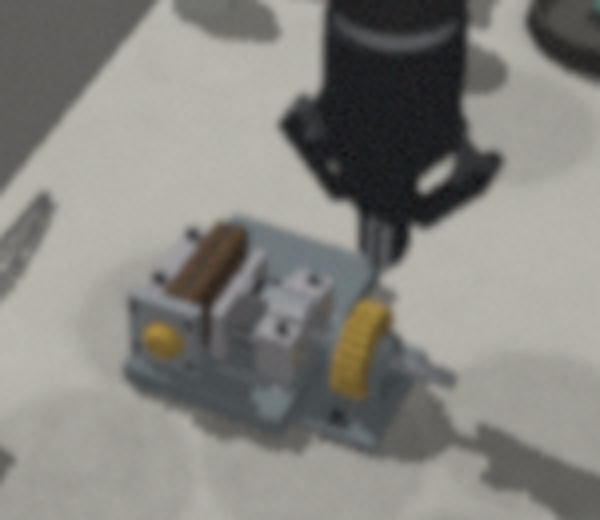

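The fingertip is centred over the wheel's rim column (254), just on its -y side. First stroke: press lightly and sweep +y.

```bash
python3 -m handwheel '[{"tx":0.8,"ty":0,"tz":1.5,"ax":0,"ay":0,"az":0,"jaw":-1},{"tx":0.8,"ty":0,"tz":2.8,"ax":0,"ay":0,"az":0,"jaw":-1},{"tx":0.8,"ty":0,"tz":3.2,"ax":0,"ay":0,"az":0,"jaw":-1},{"tx":0.8,"ty":0,"tz":3.4,"ax":0,"ay":0,"az":0,"jaw":-1}]'
python3 -m handwheel '[{"tx":0.3,"ty":0,"tz":0.05,"ax":0,"ay":0,"az":0,"jaw":-1},{"tx":0.6,"ty":0,"tz":0.1,"ax":0,"ay":0,"az":0,"jaw":-1},{"tx":0.9,"ty":0,"tz":0.1,"ax":0,"ay":0,"az":0,"jaw":-1}]'
```

```text
clock: 9.2
ee_pos: [0.446, 0.0447, 0.0642]
tcp_rot: [0.723, 0.69, -0.0, 0.001]
contact_force: [-12.1, -7.8, 42.4]
finger_gap: 0.0
clock: 9.5
ee_pos: [0.4466, 0.0536, 0.0652]
tcp_rot: [0.724, 0.69, 0.0, 0.002]
contact_force: [-17.6, -5.1, 52.2]
finger_gap: -0.002
```

The vertical stiffness is high (about 12 N/mm), so I ease the press.

```bash
python3 -m handwheel '[{"tx":0.1,"ty":0,"tz":-0.3,"ax":0,"ay":0,"az":0,"jaw":-1},{"tx":0.4,"ty":0,"tz":-0.3,"ax":0,"ay":0,"az":0,"jaw":-1},{"tx":0.8,"ty":0,"tz":-0.3,"ax":0,"ay":0,"az":0,"jaw":-1}]'
python3 -m handwheel '[{"tx":0.3,"ty":0,"tz":0,"ax":0,"ay":0,"az":0,"jaw":-1},{"tx":0.6,"ty":0,"tz":0,"ax":0,"ay":0,"az":0,"jaw":-1},{"tx":0.6,"ty":0,"tz":-2,"ax":0,"ay":0,"az":0,"jaw":-1},{"tx":-1.2,"ty":0,"tz":-3,"ax":0,"ay":0,"az":0,"jaw":-1},{"tx":-3.2,"ty":0,"tz":-3,"ax":0,"ay":0,"az":0,"jaw":-1}]'
cat > meas.py <<'E'
from h import *
import sys
p,dep,st=snap("wrist",sys.argv[1]); q=(.5115,.0556,-.047)
print(st["clock"],toC(q,st["ee_pos"]).round(4),st["contact_force"].round(1))
K,R,t=cam("wrist",st)
v,u=np.mgrid[60:300,170:512]; v=v.ravel();u=u.ravel(); z=dep[v,u].astype(float)
W=(R.T@((np.linalg.solve(K,np.c_[u,v,np.ones(len(u))].T)*z)-t[:,None])).T
C=np.array([toC(q,w) for w in W])
rgb=p[v,u].astype(int)
def rng(m,n,k=0): 
    print(n,m.sum(), np.percentile(C[m][:,k],[1,5,50,95,99]).round(4) if m.sum()>5 else "")
blk=(abs(C[:,2]-.058)<.005)&(abs(C[:,1])>.009)&(abs(C[:,1])<.030)&(C[:,0]>-.045)&(C[:,0]<.014); rng(blk,"block x")
chk=(C[:,2]>.0585)&(C[:,2]<.064)&(abs(C[:,1])>.0085)&(abs(C[:,1])<.014)&(C[:,0]>-.045)&(C[:,0]<.014); rng(chk,"cheek x")
pl=(C[:,2]>.055)&(C[:,2]<.064)&(abs(C[:,1])>.015)&(abs(C[:,1])<.029)&(C[:,0]>.006)&(C[:,0]<.034); rng(pl,"plate x")
tg=(C[:,2]>.055)&(C[:,2]<.064)&(abs(C[:,1])<.004)&(rgb.max(1)<70)&(C[:,0]>-.03)&(C[:,0]<.035); rng(tg,"dark x")
mo=(C[:,2]>.066)&(C[:,0]>.018)&(C[:,1]<.036); rng(mo,"mould x"); rng(mo,"mould y",1)
for nm in("gauge_mark","jaw","wheel_top","fixed_jaw"):
    L=manip.landmark_of("wrist",nm)
    if L: print(nm,round(L[0]["conf"],2),L[0]["location"],toC(q,ray_z((K,R,t),L[0]["location"],{"gauge_mark":.06,"jaw":0,"wheel_top":.066,"fixed_jaw":.061}[nm])).round(4))
E
python3 meas.py w9
```

```text
clock: 9.8
ee_pos: [0.4476, 0.0622, 0.0658]
tcp_rot: [0.724, 0.69, 0.001, 0.002]
contact_force: [-4.6, -2.2, 18.2]
finger_gap: 0.001
clock: 10.3
ee_pos: [0.4462, 0.0311, 0.0954]
tcp_rot: [0.723, 0.691, 0.001, 0.001]
contact_force: [0.5, -0.8, 0.1]
finger_gap: 0.0
10.3 [-0.0641 -0.0276  0.0954] [ 0.5 -0.8  0.1]
block x 2961 [-0.0309 -0.0303 -0.0173  0.0134  0.0138]
cheek x 719 [-0.031  -0.0301 -0.0182  0.0132  0.0138]
plate x 1063 [0.0127 0.0129 0.0178 0.0254 0.0256]
dark x 251 [0.0011 0.0015 0.0069 0.0253 0.0255]
mould x 4726 [0.0246 0.0251 0.0343 0.0452 0.0554]
mould y 4726 [-0.0342 -0.0306  0.0035  0.033   0.0352]
jaw 0.62 [311.1, 155.0] [-0.017  -0.0006  0.    ]
wheel_top 0.61 [414.2, 100.8] [0.026  0.0411 0.066 ]
fixed_jaw 0.97 [436.9, 171.8] [ 0.0487 -0.0007  0.061 ]
```

View pics/w9.png

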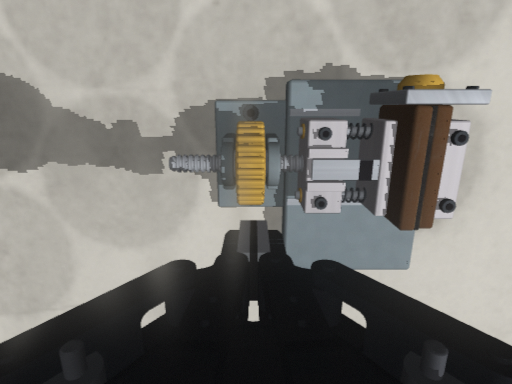

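The rod's end moved about 3 mm relative to the wheel, roughly 0.8 rad, and the block origin is now at about -18.5 mm. About 6 similar strokes remain.

```bash
python3 -m handwheel '[{"tx":1.0,"ty":-0.1,"tz":2,"ax":0,"ay":0,"az":0,"jaw":-1},{"tx":1.4,"ty":-0.1,"tz":2.9,"ax":0,"ay":0,"az":0,"jaw":-1},{"tx":1.7,"ty":-0.1,"tz":2.95,"ax":0,"ay":0,"az":0,"jaw":-1},{"tx":2.1,"ty":-0.1,"tz":2.95,"ax":0,"ay":0,"az":0,"jaw":-1},{"tx":2.5,"ty":-0.1,"tz":2.95,"ax":0,"ay":0,"az":0,"jaw":-1}]'
python3 -m handwheel '[{"tx":0.4,"ty":0,"tz":0,"ax":0,"ay":0,"az":0,"jaw":-1},{"tx":0.8,"ty":0,"tz":0,"ax":0,"ay":0,"az":0,"jaw":-1},{"tx":1.2,"ty":0,"tz":0,"ax":0,"ay":0,"az":0,"jaw":-1},{"tx":1.6,"ty":0,"tz":0,"ax":0,"ay":0,"az":0,"jaw":-1},{"tx":1.7,"ty":0,"tz":0,"ax":0,"ay":0,"az":0,"jaw":-1}]'
python3 -m handwheel '[{"tx":0,"ty":0,"tz":-1.5,"ax":0,"ay":0,"az":0,"jaw":-1},{"tx":-1,"ty":0,"tz":-2.95,"ax":0,"ay":0,"az":0,"jaw":-1},{"tx":-4.2,"ty":0,"tz":-2.95,"ax":0,"ay":0,"az":0,"jaw":-1},{"tx":-4.2,"ty":0,"tz":-2.95,"ax":0,"ay":0,"az":0,"jaw":-1}]'
python3 meas.py w10
```

```text
clock: 11.05
ee_pos: [0.4445, 0.0563, 0.0657]
tcp_rot: [0.723, 0.691, -0.0, 0.0]
contact_force: [-8.0, -3.3, 26.7]
finger_gap: -0.001
clock: 11.55
ee_pos: [0.4456, 0.0741, 0.0641]
tcp_rot: [0.723, 0.691, 0.0, 0.0]
contact_force: [0.9, -0.7, 2.4]
finger_gap: -0.001
clock: 11.95
ee_pos: [0.443, 0.0297, 0.0933]
tcp_rot: [0.724, 0.69, -0.001, 0.0]
contact_force: [-0.3, -0.2, -0.7]
finger_gap: 0.002
11.95 [-0.0672 -0.0291  0.0933] [-0.3 -0.2 -0.7]
block x 2591 [-0.0275 -0.0271 -0.0165 -0.005  -0.004 ]
cheek x 648 [-0.0274 -0.0267 -0.0158 -0.0048 -0.0039]
plate x 950 [0.0161 0.0164 0.0201 0.0252 0.0255]
dark x 216 [0.0041 0.005  0.0097 0.0253 0.0255]
mould x 4937 [0.0245 0.025  0.0342 0.0451 0.055 ]
mould y 4937 [-0.0338 -0.0303  0.0041  0.0333  0.0355]
gauge_mark 0.96 [376.2, 168.3] [ 0.0074 -0.0001  0.06  ]
jaw 0.67 [316.8, 154.7] [-0.0162 -0.0018  0.    ]
wheel_top 0.74 [257.2, 170.9] [-0.065  -0.0004  0.066 ]
fixed_jaw 0.73 [446.4, 169.7] [ 0.0495 -0.0008  0.061 ]
```

View pics/w10.png

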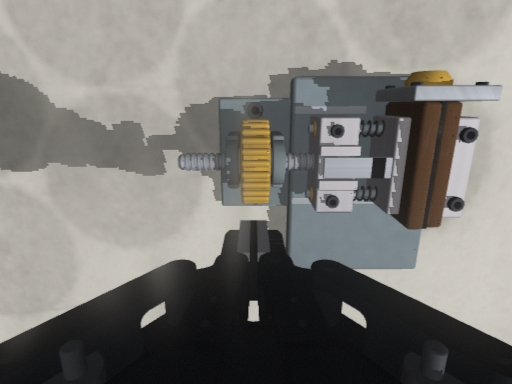

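Each stroke gives about 3.4 mm of travel. I repeat, with the same command heights.

```bash
python3 -m handwheel '[{"tx":1.0,"ty":0.1,"tz":2,"ax":0,"ay":0,"az":0,"jaw":-1},{"tx":1.4,"ty":0.1,"tz":2.9,"ax":0,"ay":0,"az":0,"jaw":-1},{"tx":1.7,"ty":0.1,"tz":2.95,"ax":0,"ay":0,"az":0,"jaw":-1},{"tx":2.1,"ty":0.1,"tz":2.95,"ax":0,"ay":0,"az":0,"jaw":-1},{"tx":2.5,"ty":0.1,"tz":2.95,"ax":0,"ay":0,"az":0,"jaw":-1}]'
python3 -m handwheel '[{"tx":0.4,"ty":0,"tz":0,"ax":0,"ay":0,"az":0,"jaw":-1},{"tx":0.8,"ty":0,"tz":0,"ax":0,"ay":0,"az":0,"jaw":-1},{"tx":1.2,"ty":0,"tz":0,"ax":0,"ay":0,"az":0,"jaw":-1},{"tx":1.6,"ty":0,"tz":0,"ax":0,"ay":0,"az":0,"jaw":-1},{"tx":1.7,"ty":0,"tz":0,"ax":0,"ay":0,"az":0,"jaw":-1}]'
python3 -m handwheel '[{"tx":0,"ty":0,"tz":-1.5,"ax":0,"ay":0,"az":0,"jaw":-1},{"tx":-1,"ty":0,"tz":-2.95,"ax":0,"ay":0,"az":0,"jaw":-1},{"tx":-4.2,"ty":0,"tz":-2.95,"ax":0,"ay":0,"az":0,"jaw":-1},{"tx":-4.2,"ty":0,"tz":-2.95,"ax":0,"ay":0,"az":0,"jaw":-1}]'
python3 meas.py w11
```

```text
clock: 12.7
ee_pos: [0.4455, 0.0554, 0.0656]
tcp_rot: [0.723, 0.691, -0.001, 0.001]
contact_force: [-8.6, -4.0, 27.9]
finger_gap: 0.002
clock: 13.2
ee_pos: [0.4462, 0.0739, 0.0643]
tcp_rot: [0.723, 0.691, -0.0, 0.0]
contact_force: [-1.6, -1.4, 5.4]
finger_gap: 0.004
clock: 13.6
ee_pos: [0.4441, 0.0298, 0.0934]
tcp_rot: [0.724, 0.69, -0.0, 0.0]
contact_force: [-1.0, -0.6, -0.3]
finger_gap: -0.001
13.6 [-0.0661 -0.029   0.0934] [-1.  -0.6 -0.3]
block x 2604 [-0.0236 -0.0232 -0.0126 -0.0011  0.    ]
cheek x 665 [-0.0235 -0.0229 -0.0118 -0.001   0.0002]
plate x 945 [0.0195 0.0198 0.0235 0.0285 0.0288]
dark x 211 [0.0078 0.0084 0.0128 0.0285 0.029 ]
mould x 4913 [0.0277 0.0282 0.0374 0.0484 0.0557]
mould y 4913 [-0.0341 -0.0307  0.0035  0.033   0.0351]
gauge_mark 0.79 [380.5, 167.2] [0.0111 0.0007 0.06  ]
jaw 0.84 [322.1, 152.5] [-0.0109  0.0001  0.    ]
wheel_top 0.85 [253.3, 171.4] [-0.0661 -0.0006  0.066 ]
fixed_jaw 0.87 [444.3, 169.7] [ 0.0494 -0.0006  0.061 ]
```

```bash
python3 -m handwheel '[{"tx":1.0,"ty":0,"tz":2,"ax":0,"ay":0,"az":0,"jaw":-1},{"tx":1.4,"ty":0,"tz":2.9,"ax":0,"ay":0,"az":0,"jaw":-1},{"tx":1.7,"ty":0,"tz":2.95,"ax":0,"ay":0,"az":0,"jaw":-1},{"tx":2.1,"ty":0,"tz":2.95,"ax":0,"ay":0,"az":0,"jaw":-1},{"tx":2.5,"ty":0,"tz":2.95,"ax":0,"ay":0,"az":0,"jaw":-1}]'
python3 -m handwheel '[{"tx":0.4,"ty":0,"tz":0,"ax":0,"ay":0,"az":0,"jaw":-1},{"tx":0.8,"ty":0,"tz":0,"ax":0,"ay":0,"az":0,"jaw":-1},{"tx":1.2,"ty":0,"tz":0,"ax":0,"ay":0,"az":0,"jaw":-1},{"tx":1.6,"ty":0,"tz":0,"ax":0,"ay":0,"az":0,"jaw":-1},{"tx":1.7,"ty":0,"tz":0,"ax":0,"ay":0,"az":0,"jaw":-1}]'
python3 -m handwheel '[{"tx":0,"ty":0,"tz":-1.5,"ax":0,"ay":0,"az":0,"jaw":-1},{"tx":-1,"ty":0,"tz":-2.95,"ax":0,"ay":0,"az":0,"jaw":-1},{"tx":-4.2,"ty":0,"tz":-2.95,"ax":0,"ay":0,"az":0,"jaw":-1},{"tx":-4.2,"ty":0,"tz":-2.95,"ax":0,"ay":0,"az":0,"jaw":-1}]'
python3 meas.py w12
```

```text
clock: 14.35
ee_pos: [0.4457, 0.0555, 0.0656]
tcp_rot: [0.723, 0.691, -0.001, 0.001]
contact_force: [-8.1, -5.8, 27.1]
finger_gap: -0.0
clock: 14.85
ee_pos: [0.4464, 0.074, 0.0645]
tcp_rot: [0.723, 0.691, 0.0, 0.0]
contact_force: [-2.5, -0.5, 8.2]
finger_gap: -0.003
clock: 15.25
ee_pos: [0.4442, 0.0298, 0.0934]
tcp_rot: [0.724, 0.69, -0.0, 0.0]
contact_force: [0.5, -0.2, 0.4]
finger_gap: -0.002
15.25 [-0.066  -0.029   0.0934] [ 0.5 -0.2  0.4]
block x 2610 [-0.0197 -0.0193 -0.0089  0.0028  0.0038]
cheek x 665 [-0.0196 -0.0192 -0.0081  0.0029  0.0039]
plate x 940 [0.0196 0.0198 0.0234 0.0284 0.0287]
dark x 208 [0.0078 0.0084 0.0129 0.0285 0.0288]
mould x 4926 [0.0277 0.0282 0.0374 0.0484 0.0561]
mould y 4926 [-0.0341 -0.0305  0.0038  0.033   0.0351]
gauge_mark 0.64 [376.1, 167.1] [0.0085 0.0008 0.06  ]
jaw 0.66 [325.0, 153.9] [-0.0084 -0.001   0.    ]
wheel_top 0.79 [254.6, 170.6] [-0.0653 -0.0001  0.066 ]
fixed_jaw 0.56 [442.6, 170.8] [ 0.0486 -0.0013  0.061 ]
```

View pics/w12.png

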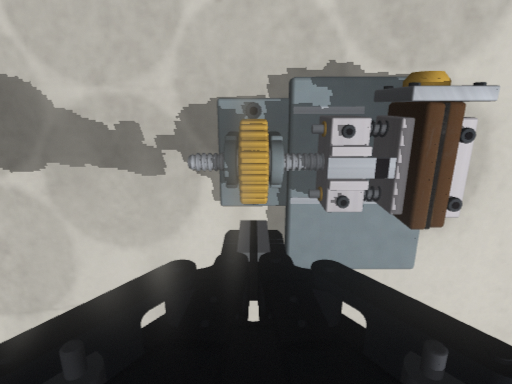

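The mould is now gripped: the plate stays at 28.7 mm and the block keeps advancing. Block front to plate back is about 15.6 mm and should become 8 mm, so two more strokes.

```bash
python3 -m handwheel '[{"tx":1.0,"ty":0,"tz":2,"ax":0,"ay":0,"az":0,"jaw":-1},{"tx":1.4,"ty":0,"tz":2.9,"ax":0,"ay":0,"az":0,"jaw":-1},{"tx":1.7,"ty":0,"tz":2.95,"ax":0,"ay":0,"az":0,"jaw":-1},{"tx":2.1,"ty":0,"tz":2.95,"ax":0,"ay":0,"az":0,"jaw":-1},{"tx":2.5,"ty":0,"tz":2.95,"ax":0,"ay":0,"az":0,"jaw":-1}]'
python3 -m handwheel '[{"tx":0.4,"ty":0,"tz":0,"ax":0,"ay":0,"az":0,"jaw":-1},{"tx":0.8,"ty":0,"tz":0,"ax":0,"ay":0,"az":0,"jaw":-1},{"tx":1.2,"ty":0,"tz":0,"ax":0,"ay":0,"az":0,"jaw":-1},{"tx":1.6,"ty":0,"tz":0,"ax":0,"ay":0,"az":0,"jaw":-1},{"tx":1.7,"ty":0,"tz":0,"ax":0,"ay":0,"az":0,"jaw":-1}]'
python3 -m handwheel '[{"tx":0,"ty":0,"tz":-1.5,"ax":0,"ay":0,"az":0,"jaw":-1},{"tx":-1,"ty":0,"tz":-2.95,"ax":0,"ay":0,"az":0,"jaw":-1},{"tx":-4.2,"ty":0,"tz":-2.95,"ax":0,"ay":0,"az":0,"jaw":-1},{"tx":-4.2,"ty":0,"tz":-2.95,"ax":0,"ay":0,"az":0,"jaw":-1}]'
python3 meas.py w13
```

```text
clock: 16.0
ee_pos: [0.4464, 0.0557, 0.0657]
tcp_rot: [0.723, 0.691, -0.0, 0.002]
contact_force: [-5.8, -4.1, 24.3]
finger_gap: -0.002
clock: 16.5
ee_pos: [0.4471, 0.0739, 0.0648]
tcp_rot: [0.723, 0.691, 0.0, 0.001]
contact_force: [-0.7, -1.1, 9.3]
finger_gap: 0.003
clock: 16.9
ee_pos: [0.4442, 0.0298, 0.0934]
tcp_rot: [0.724, 0.69, -0.001, 0.0]
contact_force: [0.5, 0.2, 0.1]
finger_gap: 0.003
16.9 [-0.0661 -0.0289  0.0934] [0.5 0.2 0.1]
block x 2615 [-0.0158 -0.0155 -0.0051  0.0066  0.0078]
cheek x 672 [-0.0158 -0.0152 -0.004   0.0068  0.0079]
plate x 1075 [0.0061 0.0067 0.0228 0.0283 0.0287]
dark x 219 [0.0081 0.0086 0.013  0.0285 0.0286]
mould x 4931 [0.0277 0.0282 0.0373 0.0483 0.0556]
mould y 4931 [-0.034  -0.0307  0.0038  0.033   0.0352]
gauge_mark 0.57 [379.4, 167.6] [0.0105 0.0005 0.06  ]
jaw 0.81 [335.3, 151.3] [-0.0003  0.0011  0.    ]
wheel_top 0.56 [253.2, 169.5] [-0.0662  0.0006  0.066 ]
fixed_jaw 0.66 [382.7, 167.3] [0.012  0.0009 0.061 ]
```

```bash
python3 -m handwheel '[{"tx":1.0,"ty":0,"tz":2,"ax":0,"ay":0,"az":0,"jaw":-1},{"tx":1.4,"ty":0,"tz":2.9,"ax":0,"ay":0,"az":0,"jaw":-1},{"tx":1.7,"ty":0,"tz":2.95,"ax":0,"ay":0,"az":0,"jaw":-1},{"tx":2.1,"ty":0,"tz":2.95,"ax":0,"ay":0,"az":0,"jaw":-1},{"tx":2.5,"ty":0,"tz":2.95,"ax":0,"ay":0,"az":0,"jaw":-1}]'
python3 -m handwheel '[{"tx":0.4,"ty":0,"tz":0,"ax":0,"ay":0,"az":0,"jaw":-1},{"tx":0.8,"ty":0,"tz":0,"ax":0,"ay":0,"az":0,"jaw":-1},{"tx":1.2,"ty":0,"tz":0,"ax":0,"ay":0,"az":0,"jaw":-1},{"tx":1.6,"ty":0,"tz":0,"ax":0,"ay":0,"az":0,"jaw":-1},{"tx":1.7,"ty":0,"tz":0,"ax":0,"ay":0,"az":0,"jaw":-1}]'
python3 -m handwheel '[{"tx":0,"ty":0,"tz":-1.5,"ax":0,"ay":0,"az":0,"jaw":-1},{"tx":-1,"ty":0,"tz":-2.95,"ax":0,"ay":0,"az":0,"jaw":-1},{"tx":-4.2,"ty":0,"tz":-2.95,"ax":0,"ay":0,"az":0,"jaw":-1},{"tx":-4.2,"ty":0,"tz":-2.95,"ax":0,"ay":0,"az":0,"jaw":-1}]'
python3 meas.py w14
```

```text
clock: 17.65
ee_pos: [0.4465, 0.0557, 0.0657]
tcp_rot: [0.723, 0.691, -0.0, 0.002]
contact_force: [-5.7, -5.5, 24.5]
finger_gap: -0.001
clock: 18.15
ee_pos: [0.4473, 0.0739, 0.0648]
tcp_rot: [0.723, 0.691, 0.0, 0.001]
contact_force: [-1.5, -0.7, 8.8]
finger_gap: -0.002
clock: 18.55
ee_pos: [0.4441, 0.0298, 0.0934]
tcp_rot: [0.724, 0.69, -0.001, 0.0]
contact_force: [-0.0, 0.7, 0.4]
finger_gap: 0.001
18.55 [-0.0661 -0.0289  0.0934] [-0.   0.7  0.4]
block x 2630 [-0.012  -0.0116 -0.0013  0.0105  0.0117]
cheek x 679 [-0.0119 -0.0113 -0.0006  0.0106  0.0118]
plate x 1341 [0.0063 0.0071 0.0209 0.0282 0.0287]
dark x 210 [0.0078 0.0085 0.0129 0.0284 0.0286]
mould x 4930 [0.0277 0.0281 0.0374 0.0483 0.056 ]
mould y 4930 [-0.034  -0.0306  0.0036  0.033   0.0352]
gauge_mark 0.86 [379.2, 168.9] [ 0.0104 -0.0003  0.06  ]
jaw 0.75 [336.1, 153.6] [ 0.0004 -0.0008  0.    ]
wheel_top 0.66 [252.0, 171.8] [-0.0669 -0.0008  0.066 ]
fixed_jaw 0.56 [444.4, 171.1] [ 0.0496 -0.0014  0.061 ]
```

```bash
python3 -c "
import cv2;i=cv2.imread('pics/w14.png')[60:250,270:500];cv2.imwrite('pics/w14z.png',cv2.resize(i,None,fx=3,fy=3,interpolation=2))"
```

```text
(no output)
```

View pics/w14z.png

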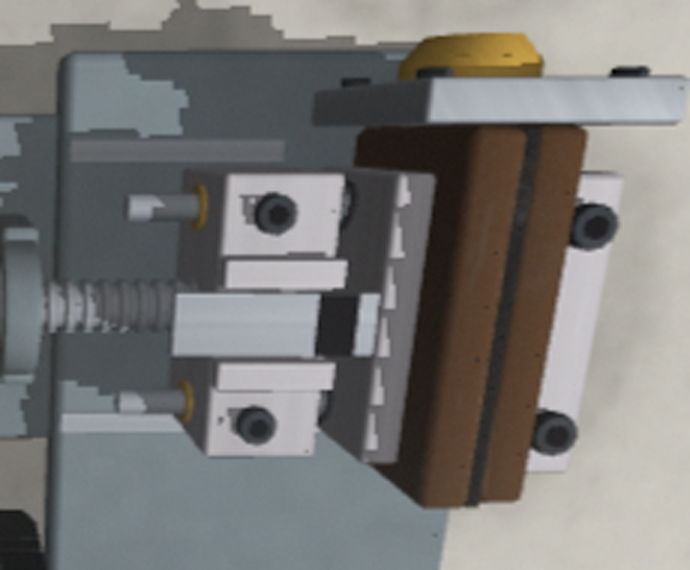

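The cheeks' front ends (about x 340 in the zoom) stand mid-band (318–357). I retreat upward and check the seating from above.

```bash
python3 -m handwheel '[{"tx":-1,"ty":0,"tz":-3,"ax":0,"ay":0,"az":0,"jaw":-1},{"tx":-3,"ty":2,"tz":-6,"ax":0,"ay":0,"az":0,"jaw":-1},{"tx":-4,"ty":5,"tz":-8,"ax":0,"ay":0,"az":0,"jaw":-1},{"tx":-4,"ty":8,"tz":-8,"ax":0,"ay":0,"az":0,"jaw":-1},{"tx":-3,"ty":10,"tz":-8,"ax":0,"ay":0,"az":0,"jaw":-1}]'
python3 -m handwheel '[{"tx":2,"ty":0,"tz":0,"ax":0,"ay":0,"az":0,"jaw":-1},{"tx":3,"ty":0,"tz":0,"ax":0,"ay":0,"az":0,"jaw":-1},{"tx":3,"ty":0,"tz":0,"ax":0,"ay":0,"az":0,"jaw":-1}]'
python3 meas.py w15; python3 - <<'E'
import cv2
from h import *
i=cv2.imread('pics/w15.png')[40:240,150:350];cv2.imwrite('pics/w15z.png',cv2.resize(i,None,fx=3,fy=3,interpolation=2))
snap("scene","sc15",4,(160,180,310,300))
E
```

```text
clock: 19.3
ee_pos: [0.5455, -0.0035, 0.1741]
tcp_rot: [0.723, 0.69, 0.001, 0.001]
contact_force: [-0.6, 0.9, -0.5]
finger_gap: -0.004
clock: 19.6
ee_pos: [0.5438, 0.0282, 0.1728]
tcp_rot: [0.722, 0.692, -0.0, -0.0]
contact_force: [0.3, -0.9, -0.8]
finger_gap: 0.001
19.6 [ 0.0336 -0.0258  0.1728] [ 0.3 -0.9 -0.8]
block x 1285 [-0.0111 -0.0102  0.0008  0.0115  0.0124]
cheek x 357 [-0.0114 -0.0105  0.0006  0.0113  0.0123]
plate x 551 [0.0061 0.0065 0.0211 0.0278 0.0279]
dark x 79 [0.0087 0.0088 0.0122 0.0278 0.0279]
mould x 11214 [0.0192 0.0218 0.0399 0.0724 0.2749]
mould y 11214 [-0.1257 -0.0289 -0.014   0.0196  0.0324]
gauge_mark 0.62 [225.5, 152.3] [0.0092 0.0003 0.06  ]
jaw 0.84 [221.1, 144.6] [-0.001  -0.0009  0.    ]
wheel_top 0.83 [138.0, 155.6] [-0.0648 -0.0019  0.066 ]
fixed_jaw 0.72 [270.7, 153.7] [ 0.0484 -0.0005  0.061 ]
```

View pics/w15z.png

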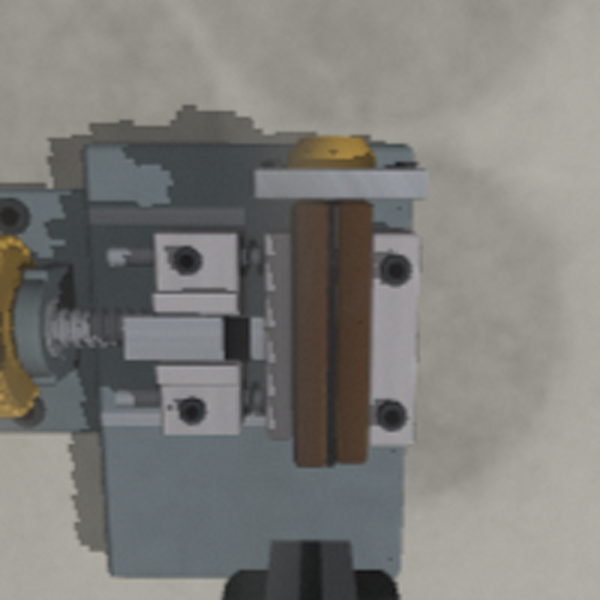

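View pics/sc15.png

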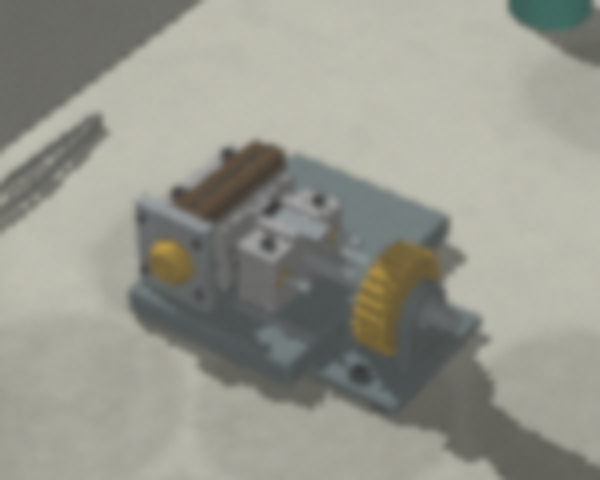

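The mould's end meets the plate face within 1 px (about 0.6 mm at row 199), the jaw is closed, and the pointer is mid-band. I take the hand well away.

```bash
python3 -m handwheel '[{"tx":-3,"ty":-1,"tz":-3,"ax":0,"ay":0,"az":0,"jaw":-1},{"tx":-7,"ty":-3,"tz":-6,"ax":0,"ay":0,"az":0,"jaw":-1},{"tx":-11,"ty":-5,"tz":-8,"ax":0,"ay":0,"az":0,"jaw":-1},{"tx":-13,"ty":-6,"tz":-9,"ax":0,"ay":0,"az":0,"jaw":-1},{"tx":-13,"ty":-6,"tz":-9,"ax":0,"ay":0,"az":0,"jaw":-1}]'
python3 - <<'E'
from h import *
snap("scene","sc16"); st=manip.get_state(); print(st["ee_pos"],st["contact_force"],abs(st["joint_vel"]).max())
print(manip.close_job())
E
```

```text
clock: 20.4
ee_pos: [0.4779, -0.1033, 0.2656]
tcp_rot: [0.725, 0.689, 0.001, 0.002]
contact_force: [-0.1, 0.8, -0.1]
finger_gap: 0.002
[ 0.47834089 -0.10188365  0.26445793] [ 0.47431852 -0.36278922  0.52336723] 0.03773506280836469
the job is handed in; nothing more can be done
None
```

View pics/sc16.png

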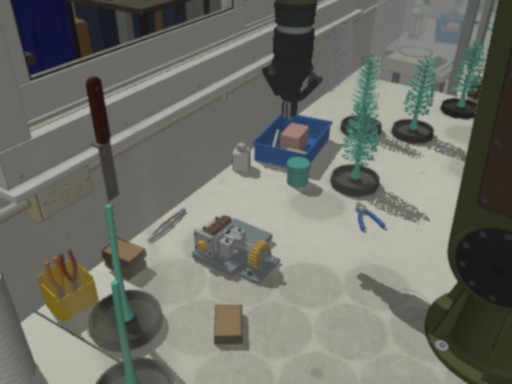

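The job is handed in at about 20 s on the robot's clock. The mould is seated against the nozzle plate, and the jaw is closed to the gauge mark.

- **Mould:** I pushed it about 31 mm endwise with the side of the shut fingertips. It stopped against the plate with the force rising to 7.6 N. The last overhead view, after clamping, shows its end within about 0.6 mm of the plate face.
- **Jaw:** Six fingertip strokes, top of the wheel towards the nozzle plate, closed it. By depth, the block's front is at clamp x of about 12 mm and the band spans about 8 to 16 mm, so the pointer is close to mid-band. The plate and mould did not move while the springs compressed.
- **Hand and bystanders:** The hand is well clear and touching nothing. The spare mould, tweezers, cutters and jar look unmoved in the final scene picture.

**Checks that fell short or disagreed:**
- **First stroke:** I pressed harder than intended, about 52 N down on the wheel with the fingertip. I eased off, and later strokes read about 24 to 28 N. The limits are 40 N for the gripper body and 120 N at the wrist.
- **Gauge mark:** The network's point for it fell 1 to 3 mm short of the depth measurement in the last checks. I went by the depth reading and the picture.

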